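Set the guard switch and hold the tester's guard at its trip angle

TASK

The hinge switch of the spring tester's clear guard has to trip when the guard is open 45 degrees. With the guard shut, turn the round knurled knob on the switch box until the pointer in the dial lies on the one long mark, and let go of the knob; then lift the guard by its bar handle to 45 degrees from shut, without letting it drop, and finish still holding it steady there by the bar, so that I can check the switch. Leave the things lying around where they are.

Things in the scene. Friction and masses are not known exactly. Their poses are not given: they have to be found in the camera images.
- tester: Bench spring tester, fixed: base plate (x -155..120, y -240..360 mm, 30 high), a coil spring lying along y between a headstock (left, x -80..60, y 150..220) and a drive head (right; both 130 high), a clear guard over it, a grey switch box at the left end (x -55..125, y 237..343, flat top 110 high). Origin on the bench under the guard's middle; z up; front (guard handle) to its -x, towards the robot.
- guard (a joint): Guard hinge, rad: 0 shut, grows as the front goes up; 0.785 is 45 degrees. No stay, no detent: the guard (about 0.7 kg, some 4 N upward at the bar) falls shut when let go at any angle below about 70 degrees.
- guard_hinge (a point): Middle of the guard's hinge line, at (85, 0, 100) mm in the tester's frame. The hinge line runs along the tester's y at the back of the guard; the guard opens by turning about the tester's +y (front edge goes up and back, away from the robot).
- guard_hood: The guard's clear hood with all that is on it (aluminium edges, 256 mm wide in y). Origin on the hinge line, axes as the tester's while shut, turning with the guard. Shut, its front face lies 170 mm in front of the hinge line, from 55 to 157 mm above the bench; its flat top is 157 mm above the bench.
- grab_bar: The guard's handle: round level steel bar, 12 mm thick, 140 mm long along the tester's y, on two posts at y = -60 and +60 mm, free between them. Origin at its middle: 42 mm in front of the hood's front face; shut, 212 mm in front of the hinge line and 30 mm above it (130 mm above the bench). Being round, it turns between fingers as the guard swings.
- trip_knob (a joint): Angle of the adjusting knob, rad, grows clockwise seen from above, end stops at 0 and 7. It turns freely against light friction (0.04 N m) and stays where it is left.
- knob_grip (a point): Middle of the adjusting knob, on its upright axis: round black knurled knob, 32 mm in diameter, on the switch box in front of the dial, its cylinder from 113 to 145 mm above the bench; this point is 130 mm above the bench. The box top (110 mm high) reaches 40 mm before it; the headstock (130 mm high) begins 70 mm to its right.
- trip_pointer (a joint): Angle of the dial pointer, rad, grows clockwise seen from above. Geared to the knob: turns 0.4 rad the same way for each rad of the knob. At 1.40 it lies exactly on the long mark; at the start it stands 0.7 to 1.3 rad before it, so the knob has to go clockwise.
- dial_centre (a point): Centre of the round white dial (88 mm across, facing up) on top of the switch box, 90 mm behind the knob; the pointer turns about it under a clear flat window whose top is 119 mm above the bench.
- dial_mark (a point): Point on the long thick black mark of the dial, 33 mm from its centre towards the tester's +x (away from the robot, away from the knob); the other marks, every 20 degrees, are short and thin.
- pointer_tip (a point): Point at the tip of the black pointer, 33 mm from the dial centre (the pointer's other end is a short wide tail).
- meter: Bystander: grey hand-held meter, 78 x 155 x 34 mm, lying to the left of the switch box; origin under its middle.
- screwdriver: Bystander: black-handled screwdriver, 190 mm, lying on the base plate in front of the guard, under the bar.
- puck: Bystander: rubber ring puck, 60 mm across, 26 mm high, on top of the drive head; origin under its middle.
- spare_spring: Bystander: steel coil spring, 58 mm across, 100 mm high, standing in front of the handwheel.
- wrench: Bystander: steel wrench, 130 mm, lying on top of the headstock.
- dial_gauge: Bystander: dial gauge, 58 mm round with a stem, lying on the base plate in front of the headstock.

How it is judged:
On the way, in this order (a step that is already met when the one before it is completed fails the run):
1. the pointer lies on the long mark with the guard still shut and the knob let go (value of joint trip_pointer between 1.3 and 1.5 rad and value of joint guard below 0.1 rad and contact force between the fingers and tester below 0.2 N), for 0.2 s.
2. the guard is lifted off its seat by the bar (value of joint guard above 0.3 rad and contact force between the fingers and grab_bar above 0.5 N), for 0.1 s.
At the end, for the whole second after the job is handed in: For the whole last second the guard stands at 45 degrees (0.785 rad) within 5 degrees (0.09 rad), still (below 0.1 rad/s), with the fingers bearing on its bar handle (over 0.5 N) and no loose thing propping it; the dial pointer lies on the long mark within 0.1 rad (about 3 mm at the tip) (value of joint guard between 0.695 and 0.875 rad and velocity of joint guard between -0.1 and 0.1 rad/s and contact force between the fingers and grab_bar above 0.5 N and value of joint trip_pointer between 1.3 and 1.5 rad and contact force between guard_hood and meter below 0.05 N and contact force between guard_hood and screwdriver below 0.05 N and contact force between guard_hood and puck below 0.05 N and contact force between guard_hood and spare_spring below 0.05 N and contact force between guard_hood and wrench below 0.05 N and contact force between guard_hood and dial_gauge below 0.05 N); the arm keeps its last pose, push and grip.
It fails at once if the guard is let drop (falls faster than 2.5 rad/s) (velocity of joint guard below -2.5 rad/s).
It fails at once if a thing lying around is shifted by more than 30 mm (distance of any of meter, screwdriver, puck, spare_spring, wrench, dial_gauge from where it was at the start of the episode above 0.03 m).
It also fails if it takes over 72 s, if anything falls off the work surface, if the arm or the gripper's body presses on something with over 40 N, if the wrist force passes 120 N, or if a joint passes its speed limit or range.

ROBOT

A 7-joint arm with a two-finger parallel gripper is mounted at the origin on the work surface. World frame = base frame: x ahead of the robot, y to its left, z up, the work surface at z = 0. Lengths are in m, angles in rad, forces in N, time in s.
With the tool pointing down it reaches from about 0.35 to 0.9 m from the base axis. Payload 8.1 kg.
Tool frame: the origin (TCP) lies midway between the tips of the shut fingers; the grasp point (between the pads) lies 19 mm behind it; z points along the fingers, y is the direction in which the jaws open and shut (so a half turn about z gives the same grasp; the last joint's range is limited). The gripper opens to 92 mm and grips with 3 to 60 N. Pads are 19 mm wide; open, the fingers measure 130 mm over their backs; the gripper's body (75 mm by 190 mm) begins 47 mm behind the grasp point.
Start: joints at [-0.103, 0.434, 0.025, 1.573, -0.012, 1.134, -0.075], TCP at [0.625, -0, 0.227] pointing down, gripper open.
Joint ranges: [-2.62, 2.62], [-0.44, 2.09], [-1.27, 1.32], [0.08, 2.57], [-1.32, 4.46], [0.12, 2], [-2.74, 2.74]. Speed limits (rad/s): [2.22, 2.22, 3.01, 3.01, 3.14, 3.14, 3.14].

INTERFACE

Orientations are given as a rotation vector (axis times angle).
In Python, from cell import arm gives the robot as it stands. The module is installed in compiled form; this text tells all that it offers.
- The arm moves only by the tool jog_arm, never from a script. Its argument "increments" is a list of rows, each an object with "slide": the shift along the tool's x, y, z in mm, a list of three; "roll": the turn about the tool's z in rad; "gripper": the opening, from 0 (shut) to 1 (fully open). In form: [{"slide": [x, y, z], "roll": roll, "gripper": gripper}, ...]. A call has exactly 10 rows; each row is the pose to reach, as a shift and turn from the pose commanded when the call began, along the tool's axes at that moment; what a row does not reach only later rows make up. A row lasts 1/12 s, in which the tool goes at most 41.7 mm and 7.16 degrees, less where a joint would pass 70% of its speed; a pose out of reach is approached as far as the arm can. A call with a gripper value outside its range is refused whole. The fingers move at their own pace and stop on an object; "newtons" is the grip in N (left out, the last holds). Time passes only in rows, so rows that repeat a pose let the fingers close, or fill a call up. It gives the time, the measured TCP pose, the force and the opening at its end, in the units of the state.
- arm.observe(): the state, without advancing time (a new reading comes with each control period).
- arm.get_image(name): name is "scene" or "side" or "wrist"; returns a dict with "frame" (384x512x3 uint8, blue, green, red), "depth" (384x512 float32, m along the optical axis (not along the pixel's ray), 0 where there is no reading), "intrinsics" (3x3 intrinsics, pixels), "R" (3x3) and "t" (3): a world point X has camera coordinates R X + t; the wrist camera has in their place "hand_eye" (4x4, takes a point from camera to tool coordinates, whose origin is the TCP and whose axes are the flange's). Camera axes: x right, y down, z forward; pixel columns grow to the right and rows downward; lengths in m; the calibration is good to about 2 mm. A picture is of the moment at which its call begins: read the wrist's pose just before it.
- arm.sign_off(): hands the job in, once; it reports no verdict.
The state is a dict: "clock": time; "joints": joint angles; "dq": joint speeds; "joint_efforts": joint torques, N m; "position": TCP position; "ee_rot": TCP orientation; "force": force on the tool from outside, world axes, zero at the start; "ft_torque": the same for the moment, N m; "width": opening from 0.0 (shut) to 1.0 (fully open).
Only numpy, scipy, OpenCV 4.12 (cv2) and the standard library are available. Lean on these libraries where they do the work, as an engineer would, in place of code of your own. Each camera call takes 0.05 s, during which the arm holds its last target.

## Working session

There is one attempt and no reset: what is moved stays moved. The work goes in short steps, Python scripts to look and compute and a tool call to move; the robot and the scene stay as the last step left them, time stands still between calls to the robot, and variables do not carry over. Pictures are saved under pics/ and viewed, and the job is handed in when it is done.

Besides the shell and the picture viewer there is one more tool, called after "Request:" by a JSON object that holds its "method" and its "body", one argument or row to a line. jog_arm: Moves the arm, as the interface text tells. Its arguments: {"type":"object","properties":{"increments":{"type":"array"},"newtons":{"type":"number"}},"required":["increments"]}

```bash
mkdir -p pics; cat > h.py <<'E'
import numpy as np, cv2
from cell import arm
def grab(n,f):
    s=arm.observe(); d=arm.get_image(n); cv2.imwrite('pics/'+f+'.png',d['frame']); np.savez('pics/'+f+'.npz',pos=s['position'],rot=s['ee_rot'],**d); return s,d
E
python3 - <<'E'
from h import *
s=arm.observe(); print(s)
for n in ['scene','side','wrist']:
    s,d=grab(n,n+'0'); print(n,d['intrinsics'].tolist(),d.get('R'),d.get('t'),d.get('hand_eye'))
E
```

```text
{'clock': 0.0, 'joints': array([-0.10261412,  0.43523636,  0.02497995,  1.57408366, -0.01162182,
        1.13401125, -0.07508331]), 'dq': array([-2.84277454e-05,  2.54275273e-04,  8.61105658e-04,  1.57421115e-03,
        7.54172663e-04, -1.81383289e-03,  5.99113329e-04]), 'joint_efforts': array([ 3.89017032e-04, -6.67853522e+01,  9.84863900e-01, -3.14464223e+01,
       -6.05165795e-02,  4.27553023e-02,  1.12382318e-04]), 'position': array([ 6.24488719e-01, -4.52397024e-05,  2.25941939e-01]), 'ee_rot': array([-2.22077133e+00, -2.22065045e+00,  1.90549304e-03]), 'force': array([-0.20978935, -0.22641799,  0.11760421]), 'ft_torque': array([-0.0116404 ,  0.00229001, -0.00617563]), 'width': 1.0027565364622042}
scene [[398.538624845797, 0.0, 249.39350696485528], [0.0, 398.538624845797, 193.79208290826426], [0.0, 0.0, 1.0]] [[-0.18464947  0.98259351  0.020361  ]
 [ 0.68081277  0.14282509 -0.7183975 ]
 [-0.70880078 -0.11878969 -0.69533478]] [ 0.10943837 -0.32395606  1.53357555] None
side [[387.4771975879764, 0.0, 254.29253201957812], [0.0, 387.4771975879764, 191.9976493551031], [0.0, 0.0, 1.0]] [[ 0.99230055 -0.12378596 -0.00408177]
 [-0.0941072  -0.73214269 -0.67461909]
 [ 0.08051993  0.66980901 -0.73815474]] [-0.56021747  0.11583759  1.19732923] None
wrist [[325.0171868033451, 0.0, 251.9225468211344], [0.0, 325.0171868033451, 193.48684717361058], [0.0, 0.0, 1.0]] None None [[ 9.39772884e-04 -9.64255289e-01 -2.64973309e-01  7.10859388e-02]
 [ 9.99998689e-01  5.56776011e-04  1.52052084e-03 -3.25777546e-04]
 [-1.31863948e-03 -2.64974391e-01  9.64254548e-01 -1.57935010e-01]
 [ 0.00000000e+00  0.00000000e+00  0.00000000e+00  1.00000000e+00]]
```

View pics/scene0.png

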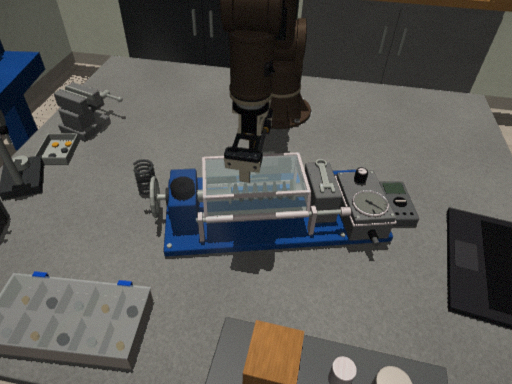

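View pics/side0.png

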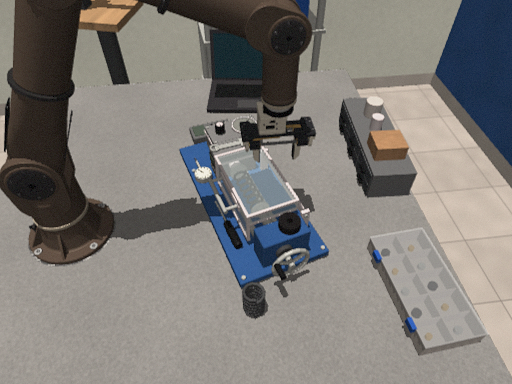

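View pics/wrist0.png

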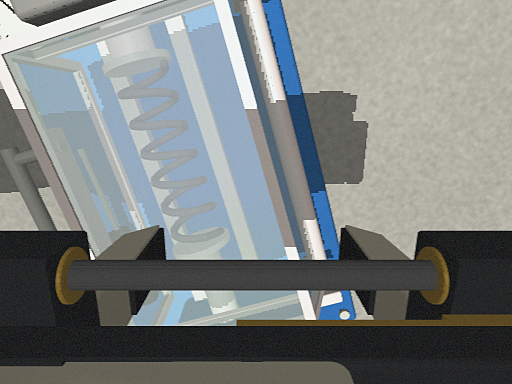

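```bash
python3 - <<'E'
from h import *
d=cv2.imread('pics/scene0.png'); 
cv2.imwrite('pics/z1.png',cv2.resize(d[145:250,300:430],None,fx=6,fy=5.6,interpolation=cv2.INTER_CUBIC)[:600])
d=cv2.imread('pics/side0.png'); 
cv2.imwrite('pics/z2.png',cv2.resize(d[105:255,175:335],None,fx=5,fy=4,interpolation=cv2.INTER_CUBIC))
E
```

```text
(no output)
```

View pics/z1.png

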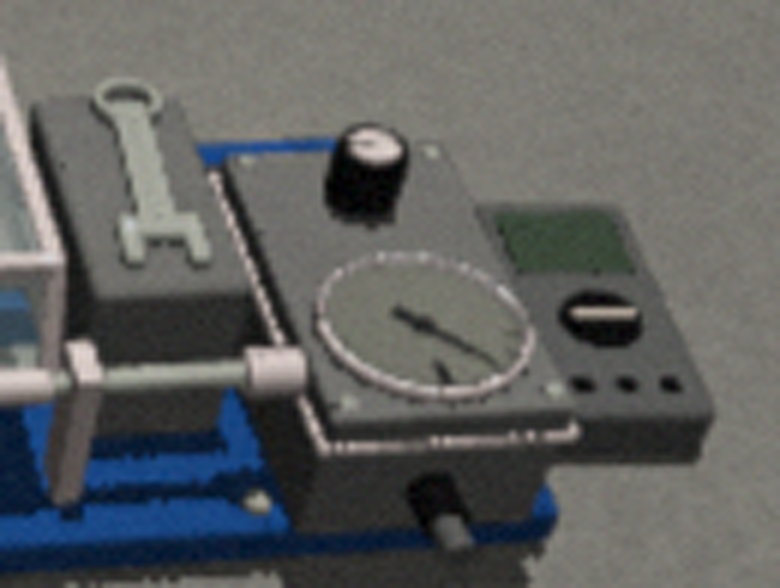

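View pics/z2.png

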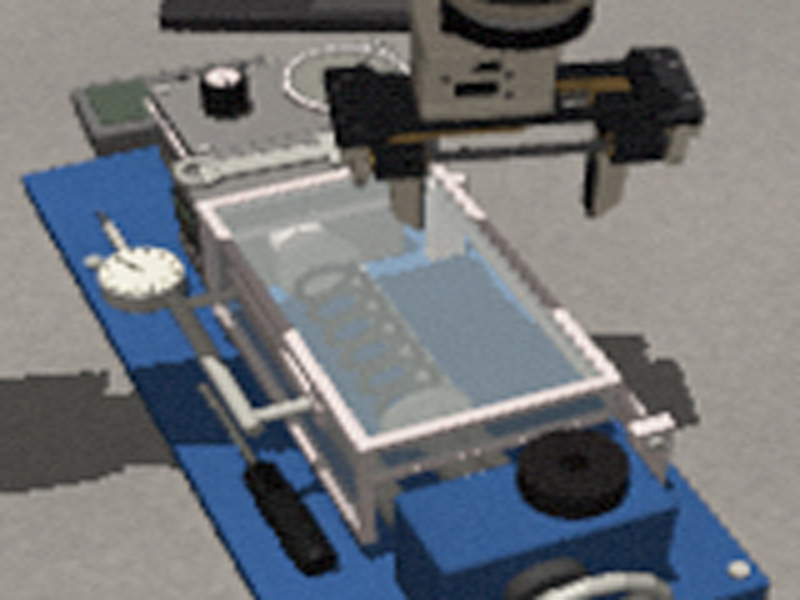

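```bash
cat >> h.py <<'E'
def ray(d,u,v):
    K=d['intrinsics']; c=np.array([(u-K[0,2])/K[0,0],(v-K[1,2])/K[1,1],1.]); 
    if 'R' in d: R=d['R'];t=d['t']; return -R.T@t, R.T@c
    from scipy.spatial.transform import Rotation as Ro
    H=d['hand_eye']; Rt=Ro.from_rotvec(d['rot']).as_matrix()
    return Rt@H[:3,3]+d['pos'], Rt@(H[:3,:3]@c)
def onz(d,u,v,z):
    o,r=ray(d,u,v); return o+r*(z-o[2])/r[2]
E
python3 - <<'E'
from h import *
np.set_printoptions(precision=4,suppress=True)
d=dict(np.load('pics/scene0.npz')); s=dict(np.load('pics/side0.npz'))
Z=lambda x,y:(300+(x+.5)/6-.5,145+(y+.5)/5.6-.5)
Zs=lambda x,y:(175+(x+.5)/5-.5,105+(y+.5)/4-.5)
P=lambda n,p,z,c=d: print(n,onz(c,*p,z), 'depth', c['depth'][int(p[1]+.5),int(p[0]+.5)])
P('knob',Z(376,147),.145)
P('dial',Z(425,325),.117)
P('tip',Z(500,362),.117);P('mark',Z(442,372),.117);P('tail',Z(397,311),.117)
P('knob s',Zs(224,75),.145,s)
P('screws',Z(246,158),.11);P('',Z(432,151),.11);P('',Z(345,402),.11);P('',Z(555,388),.11)
P('hood s',Zs(203,204),.157,s);P('',Zs(430,170),.157,s);P('',Zs(618,372),.157,s);P('',Zs(365,445),.157,s)
P('bar end s',Zs(212,365),.130,s);P('bar post',Zs(250,418),.130,s)
a=onz(d,*Z(500,362),.117)-onz(d,*Z(425,325),.117);b=onz(d,*Z(442,372),.117)-onz(d,*Z(425,325),.117)
print(np.linalg.norm(a),np.linalg.norm(b),[np.arctan2(q[1],q[0]) for q in(a,b)])
# blue plate
f=s['frame'].astype(int); hsv=cv2.cvtColor(s['frame'],cv2.COLOR_BGR2HSV)
E
```

```text
knob [0.4803 0.2811 0.145 ] depth 1.0558399
dial [0.5681 0.3061 0.117 ] depth 1.0048275
tip [0.5855 0.3363 0.117 ] depth 0.99472004
mark [0.5968 0.3121 0.117 ] depth 0.98902637
tail [0.5613 0.2946 0.117 ] depth 1.0189873
knob s [0.4807 0.2815 0.145 ] depth 1.3124317
screws [0.4582 0.2298 0.11  ] depth 1.1047524
 [0.4348 0.3149 0.11  ] depth 1.1071272
 [0.6167 0.2738 0.11  ] depth 0.98595876
 [0.5901 0.3602 0.11  ] depth 0.99014616
hood s [0.4576 0.1073 0.157 ] depth 1.1837775
 [0.6012 0.1286 0.157 ] depth 1.2113723
 [ 0.6759 -0.0946  0.157 ] depth 1.065539
 [ 0.5297 -0.1412  0.157 ] depth 1.0251104
bar end s [ 0.4526 -0.035   0.13  ] depth 1.1014836
bar post [ 0.4707 -0.0873  0.13  ] depth 1.0677809
0.03485551231220933 0.02936327088141872 [np.float64(1.047001445391124), np.float64(0.20792052453208376)]
```

Request:
{"method": "jog_arm", "body": {
  "increments": [
    {"slide":[28,-14,0],"roll":0,"gripper":1},
    {"slide":[56,-29,0],"roll":0,"gripper":1},
    {"slide":[84,-43,0],"roll":0,"gripper":1},
    {"slide":[112,-58,0],"roll":0,"gripper":0.8},
    {"slide":[140,-72,0],"roll":0,"gripper":0.6},
    {"slide":[168,-87,0],"roll":0,"gripper":0.6},
    {"slide":[197,-101,0],"roll":0,"gripper":0.6},
    {"slide":[225,-116,0],"roll":0,"gripper":0.6},
    {"slide":[253,-130,0],"roll":0,"gripper":0.6},
    {"slide":[281,-144,0],"roll":0,"gripper":0.6}
  ],
  "newtons": 10
}}

```text
clock: 0.98
position: [0.48, 0.2821, 0.2266]
ee_rot: [-2.222, -2.221, 0.0]
force: [1.0, 0.3, 0.1]
width: 0.605
```

```bash
python3 - <<'E'
from h import *
s,d=grab('wrist','w1'); print(s)
cv2.imwrite('pics/w1b.png',cv2.resize(d['frame'],None,fx=1.5,fy=1.5))
E
```

```text
{'clock': 0.9833, 'joints': array([-0.56076476,  0.32909251, -0.08773578,  1.73569381,  0.03217985,
        1.07845737, -0.65910092]), 'dq': array([-0.56007781,  0.03746545, -0.14492165, -0.05240759,  0.05870294,
        0.01551487, -0.71859447]), 'joint_efforts': array([  4.40721944, -59.10184979,  -0.23906409, -29.79255974,
        -0.2185559 ,   0.09675899,   1.51097696]), 'position': array([0.47998412, 0.28214402, 0.22663777]), 'ee_rot': array([-2.22151085e+00, -2.22136879e+00,  4.09411906e-04]), 'force': array([0.96203239, 0.31212034, 0.10292699]), 'ft_torque': array([ 0.05977669, -0.02666992, -0.04561697]), 'width': 0.6052886492330419}
```

View pics/w1b.png

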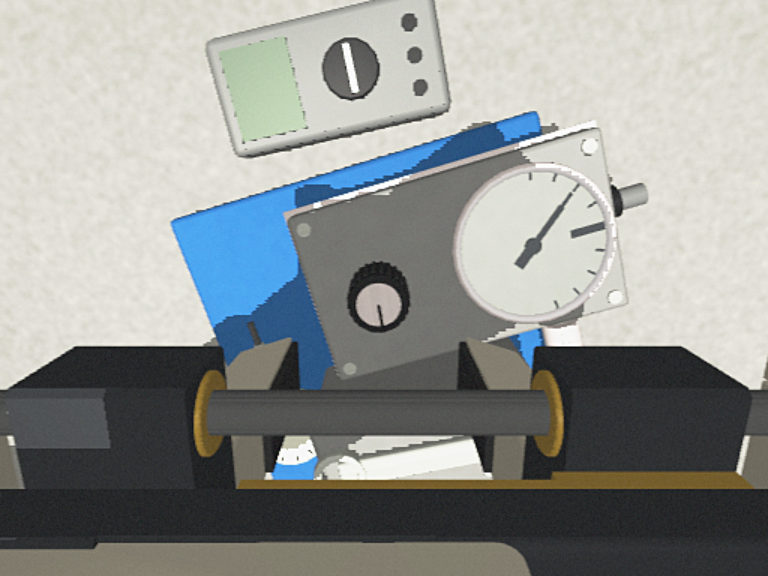

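```bash
python3 - <<'E'
from h import *
np.set_printoptions(precision=4,suppress=True)
d=dict(np.load('pics/w1.npz'))
z=lambda x,y,h:onz(d,(x+.5)/1.5-.5,(y+.5)/1.5-.5,h)
for h in (.113,.117):
  c=z(533,245,h);t=z(579,186,h);ta=z(520,265,h);m0=z(572,235,h);m1=z(607,226,h);k=z(378,306,.145)
  print('knob',k,'dial',c)
  an=lambda p:np.arctan2(p[1],p[0])
  print(an(t-c),an(t-ta),an(m0-c),an(m1-c),an(m1-m0),an((c-k)[:2]),np.linalg.norm(t-c),np.linalg.norm(m1-c),np.linalg.norm((c-k)[:2]))
cv2.imwrite('pics/w1c.png',cv2.resize(d['frame'][100:220,295:425],None,fx=6,fy=5,interpolation=cv2.INTER_CUBIC))
E
```

```text
knob [0.48   0.2791 0.145 ] dial [0.5673 0.3052 0.113 ]
0.9696173293939276 0.9927538957588977 0.2597057191473092 0.26004777830023734 0.2604328042711643 0.29040031647844033 0.0395030970149645 0.041778639787208124 0.09115858061823374
knob [0.48   0.2791 0.145 ] dial [0.566  0.3059 0.117 ]
0.9696173293939285 0.9927538957588992 0.25970571914731067 0.26004777830023745 0.2604328042711629 0.3020240641426303 0.038921228437037506 0.041163253157863615 0.09013090318042041
```

View pics/w1c.png

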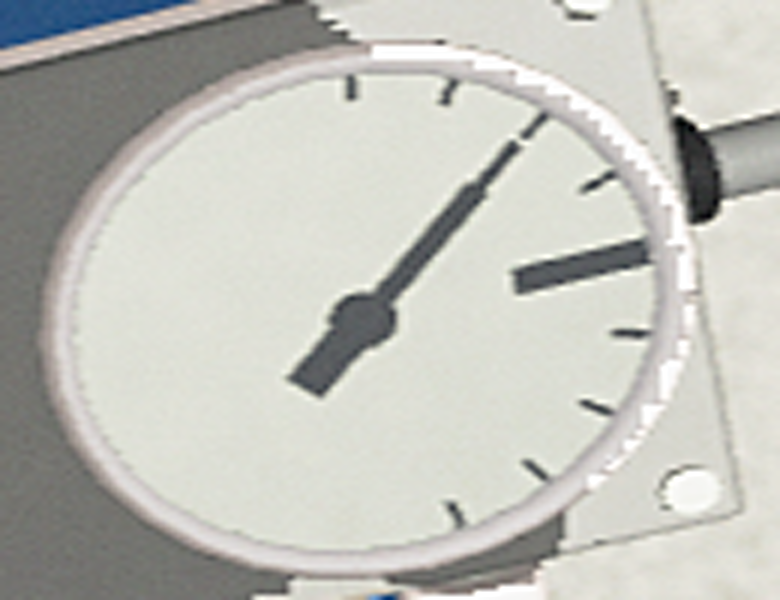

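Request:
{"method": "jog_arm", "body": {
  "increments": [
    {"slide":[0,0,5],"roll":-0.1,"gripper":0.6},
    {"slide":[0,0,15],"roll":-0.2,"gripper":0.6},
    {"slide":[0,0,25],"roll":-0.3,"gripper":0.6},
    {"slide":[0,0,35],"roll":-0.4,"gripper":0.6},
    {"slide":[0,0,45],"roll":-0.5,"gripper":0.6},
    {"slide":[0,0,50],"roll":-0.6,"gripper":0.6},
    {"slide":[0,0,50],"roll":-0.7,"gripper":0.6},
    {"slide":[0,0,50],"roll":-0.8,"gripper":0.6},
    {"slide":[0,0,50],"roll":-0.9,"gripper":0.6},
    {"slide":[0,0,50],"roll":-0.9,"gripper":0.6}
  ]
}}

```text
clock: 1.87
position: [0.481, 0.2806, 0.1764]
ee_rot: [-1.027, -2.968, 0.001]
force: [0.3, -0.3, 0.5]
width: 0.599
```

```bash
python3 - <<'E'
from h import *
s,d=grab('wrist','w2'); print(s['joints'],s['position'],s['ee_rot'])
s,d=grab('side','s2')
cv2.imwrite('pics/s2b.png',cv2.resize(d['frame'][60:210,150:320],None,fx=4.5,fy=4))
E
```

```text
[-0.41691453  0.39280382 -0.27760441  1.78732938  0.12661165  0.97943294
  0.15909347] [0.48103553 0.28056466 0.17642977] [-1.02747122e+00 -2.96840155e+00  7.76755195e-04]
```

View pics/w2.png

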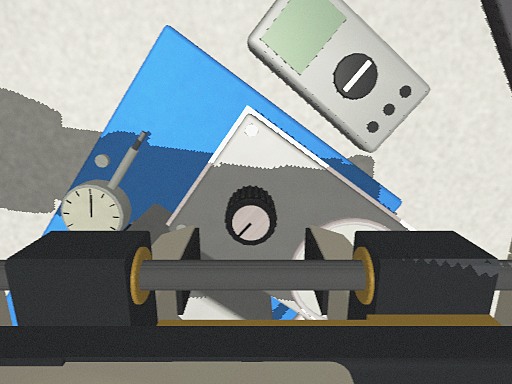

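View pics/s2b.png

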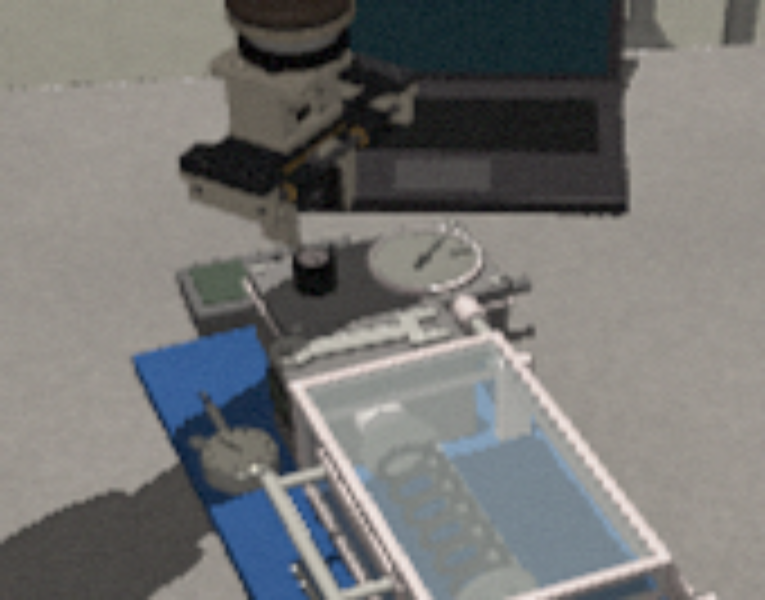

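```bash
python3 - <<'E'
from h import *
d=dict(np.load('pics/w2.npz')); print(onz(d,250.5,225,.145))
E
```

```text
[0.48135037 0.27909147 0.145     ]
```

Request:
{"method": "jog_arm", "body": {
  "increments": [
    {"slide":[0,0,10],"roll":0,"gripper":0.6},
    {"slide":[0,0,20],"roll":0,"gripper":0.6},
    {"slide":[0,0,30],"roll":0,"gripper":0.6},
    {"slide":[0,0,40],"roll":0,"gripper":0.6},
    {"slide":[0,0,48],"roll":0,"gripper":0.6},
    {"slide":[0,0,53],"roll":0,"gripper":0.6},
    {"slide":[0,0,56],"roll":0,"gripper":0.6},
    {"slide":[0,0,57],"roll":0,"gripper":0.6},
    {"slide":[0,0,57],"roll":0,"gripper":0.6},
    {"slide":[0,0,57],"roll":0,"gripper":0.6}
  ]
}}

```text
clock: 2.8
position: [0.4813, 0.2812, 0.1201]
ee_rot: [1.034, 2.966, 0.001]
force: [0.3, -0.7, 1.1]
width: 0.602
```

Request:
{"method": "jog_arm", "body": {
  "increments": [
    {"slide":[0,0,0],"roll":0,"gripper":0.5},
    {"slide":[0,0,0],"roll":0,"gripper":0.4},
    {"slide":[0,0,0],"roll":0,"gripper":0.3},
    {"slide":[0,0,0],"roll":0,"gripper":0.2},
    {"slide":[0,0,0],"roll":0,"gripper":0.2},
    {"slide":[0,0,0],"roll":0,"gripper":0.2},
    {"slide":[0,0,0],"roll":0,"gripper":0.2},
    {"slide":[0,0,0],"roll":0,"gripper":0.2},
    {"slide":[0,0,0],"roll":0,"gripper":0.2},
    {"slide":[0,0,0],"roll":0,"gripper":0.2}
  ],
  "newtons": 10
}}

```text
clock: 3.63
position: [0.4804, 0.28, 0.1199]
ee_rot: [-1.034, -2.966, 0.003]
force: [-3.7, -3.9, 5.0]
width: 0.346
```

Request:
{"method": "jog_arm", "body": {
  "increments": [
    {"slide":[0,0,0],"roll":0.1,"gripper":0.2},
    {"slide":[0,0,0],"roll":0.2,"gripper":0.2},
    {"slide":[0,0,0],"roll":0.3,"gripper":0.2},
    {"slide":[0,0,0],"roll":0.4,"gripper":0.2},
    {"slide":[0,0,0],"roll":0.5,"gripper":0.2},
    {"slide":[0,0,0],"roll":0.6,"gripper":0.2},
    {"slide":[0,0,0],"roll":0.7,"gripper":0.2},
    {"slide":[0,0,0],"roll":0.8,"gripper":0.2},
    {"slide":[0,0,0],"roll":0.9,"gripper":0.2},
    {"slide":[0,0,0],"roll":0.9,"gripper":0.2}
  ]
}}

```text
clock: 4.47
position: [0.4801, 0.2799, 0.1198]
ee_rot: [2.229, 2.214, -0.004]
force: [-3.7, -3.4, 5.9]
width: 0.347
```

```bash
python3 - <<'E'
from h import *
s,d=grab('scene','c3'); print(s)
cv2.imwrite('pics/c3b.png',cv2.resize(d['frame'][120:250,300:430],None,fx=5,fy=4.5,interpolation=cv2.INTER_CUBIC))
s,d=grab('side','s3')
cv2.imwrite('pics/s3b.png',cv2.resize(d['frame'][60:210,150:320],None,fx=4.5,fy=4,interpolation=cv2.INTER_CUBIC))
s,d=grab('wrist','w3')
E
```

```text
{'clock': 4.4667, 'joints': array([-0.5957397 ,  0.4396038 , -0.03875473,  1.86461565,  0.02277282,
        0.84026801, -0.65285842]), 'dq': array([ 0.0144514 , -0.00050532, -0.02286257, -0.00124357,  0.01943075,
        0.00191253,  0.131556  ]), 'joint_efforts': array([ -1.21803749, -59.01119828,  -0.06232834, -27.52047658,
        -0.42031651,  -2.09939517,  -1.87897459]), 'position': array([0.48005486, 0.2799036 , 0.11983485]), 'ee_rot': array([ 2.22892189,  2.21380046, -0.00395684]), 'force': array([-3.68272367, -3.41784744,  5.86215851]), 'ft_torque': array([-0.85667931,  0.93216465, -0.04586453]), 'width': 0.3468239882974751}
```

View pics/c3b.png

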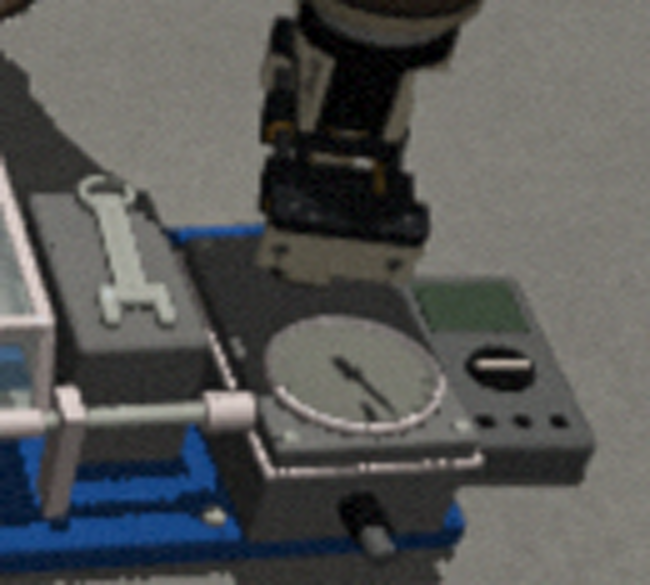

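View pics/w3.png

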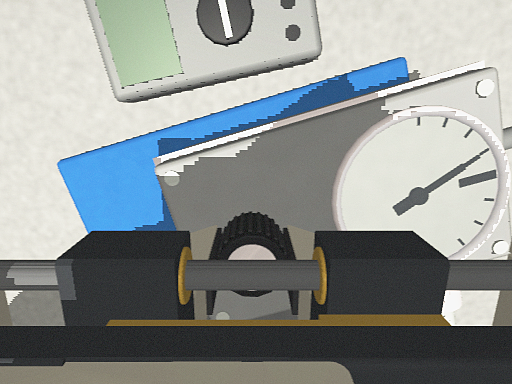

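Request:
{"method": "jog_arm", "body": {
  "increments": [
    {"slide":[0,0,0],"roll":0.1,"gripper":0.2},
    {"slide":[0,0,0],"roll":0.2,"gripper":0.2},
    {"slide":[0,0,0],"roll":0.3,"gripper":0.2},
    {"slide":[0,0,0],"roll":0.4,"gripper":0.2},
    {"slide":[0,0,0],"roll":0.5,"gripper":0.2},
    {"slide":[0,0,0],"roll":0.6,"gripper":0.2},
    {"slide":[0,0,0],"roll":0.7,"gripper":0.2},
    {"slide":[0,0,0],"roll":0.8,"gripper":0.2},
    {"slide":[0,0,0],"roll":0.89,"gripper":0.2},
    {"slide":[0,0,0],"roll":0.89,"gripper":0.2}
  ]
}}

```text
clock: 5.45
position: [0.4798, 0.2801, 0.1198]
ee_rot: [2.964, 1.04, -0.004]
force: [-5.2, -3.2, 6.9]
width: 0.346
```

```bash
python3 - <<'E'
from h import *
s,d=grab('scene','c4'); print(s)
cv2.imwrite('pics/c4b.png',cv2.resize(d['frame'][180:230,340:400],None,fx=10,fy=10,interpolation=cv2.INTER_CUBIC))
s,d=grab('side','s4')
cv2.imwrite('pics/s4b.png',cv2.resize(d['frame'][105:155,200:280],None,fx=10,fy=10,interpolation=cv2.INTER_CUBIC))
E
```

```text
{'clock': 5.45, 'joints': array([-0.76222697,  0.43944597,  0.18725203,  1.87917895, -0.10695767,
        0.83528112, -1.41634526]), 'dq': array([ 0.01151911, -0.00241244, -0.0212864 , -0.00296401,  0.01822311,
       -0.00093402,  0.11774339]), 'joint_efforts': array([ -0.93871325, -57.47864485,   3.18932354, -27.48867631,
        -0.43829125,  -2.31593169,  -1.71230726]), 'position': array([0.47982179, 0.28007121, 0.11981355]), 'ee_rot': array([ 2.96381704,  1.03963167, -0.00408808]), 'force': array([-5.24722557, -3.18306124,  6.93007836]), 'ft_torque': array([-0.78793536,  1.09592801, -0.03650495]), 'width': 0.34610841133126796}
```

View pics/c4b.png

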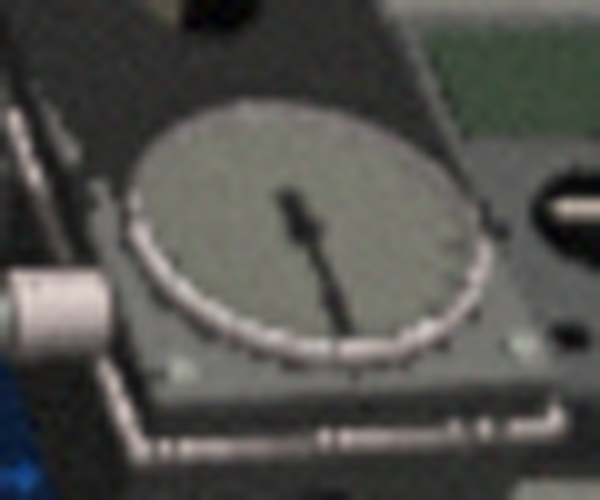

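View pics/s4b.png

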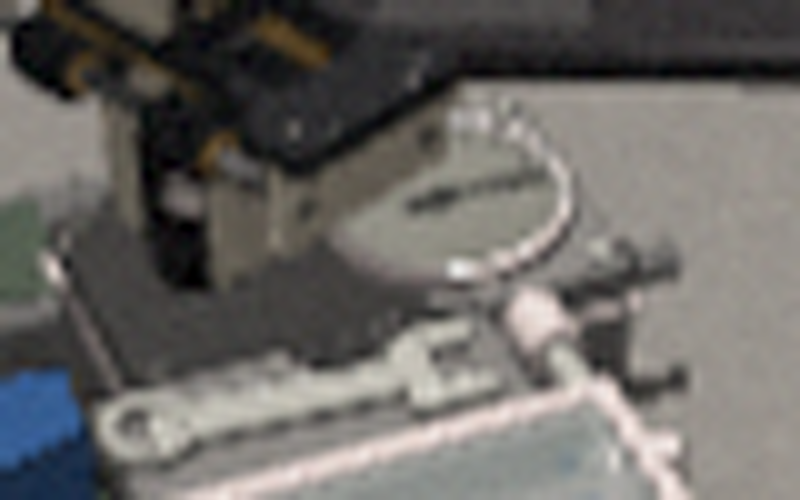

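Request:
{"method": "jog_arm", "body": {
  "increments": [
    {"slide":[0,0,0],"roll":0,"gripper":0.45},
    {"slide":[0,0,0],"roll":0,"gripper":0.6},
    {"slide":[0,0,0],"roll":0,"gripper":0.6},
    {"slide":[0,0,0],"roll":0,"gripper":0.6},
    {"slide":[0,0,-10],"roll":0,"gripper":0.6},
    {"slide":[0,0,-25],"roll":0,"gripper":0.6},
    {"slide":[0,0,-50],"roll":0,"gripper":0.6},
    {"slide":[0,0,-75],"roll":0,"gripper":0.6},
    {"slide":[0,0,-100],"roll":0,"gripper":0.6},
    {"slide":[0,0,-100],"roll":0,"gripper":0.6}
  ]
}}

```text
clock: 6.38
position: [0.4834, 0.2823, 0.2254]
ee_rot: [-2.959, -1.047, -0.012]
force: [1.1, 0.4, 0.8]
width: 0.601
```

Request:
{"method": "jog_arm", "body": {
  "increments": [
    {"slide":[0,0,0],"roll":-0.1,"gripper":0.6},
    {"slide":[0,0,0],"roll":-0.2,"gripper":0.6},
    {"slide":[0,0,0],"roll":-0.3,"gripper":0.6},
    {"slide":[0,0,0],"roll":-0.4,"gripper":0.6},
    {"slide":[0,0,0],"roll":-0.5,"gripper":0.6},
    {"slide":[0,0,0],"roll":-0.6,"gripper":0.6},
    {"slide":[0,0,0],"roll":-0.7,"gripper":0.6},
    {"slide":[0,0,0],"roll":-0.8,"gripper":0.6},
    {"slide":[0,0,0],"roll":-0.9,"gripper":0.6},
    {"slide":[0,0,0],"roll":-0.9,"gripper":0.6}
  ]
}}

```text
clock: 7.22
position: [0.4811, 0.2809, 0.2201]
ee_rot: [2.205, 2.237, 0.001]
force: [-0.3, 0.4, 0.2]
width: 0.601
```

```bash
python3 - <<'E'
from h import *
s,d=grab('wrist','w5'); print(s['position'],s['ee_rot'],s['joints'])
cv2.imwrite('pics/w5b.png',cv2.resize(d['frame'],None,fx=1.5,fy=1.5))
cv2.imwrite('pics/w5c.png',cv2.resize(d['frame'][90:230,290:430],None,fx=4.2,fy=4.2,interpolation=cv2.INTER_CUBIC))
E
```

```text
[0.48113776 0.28086703 0.22012633] [2.20524417e+00 2.23732593e+00 5.25767781e-04] [-0.64335841  0.33026825  0.02503839  1.75165388 -0.00921886  1.05943111
 -0.6007214 ]
```

View pics/w5c.png

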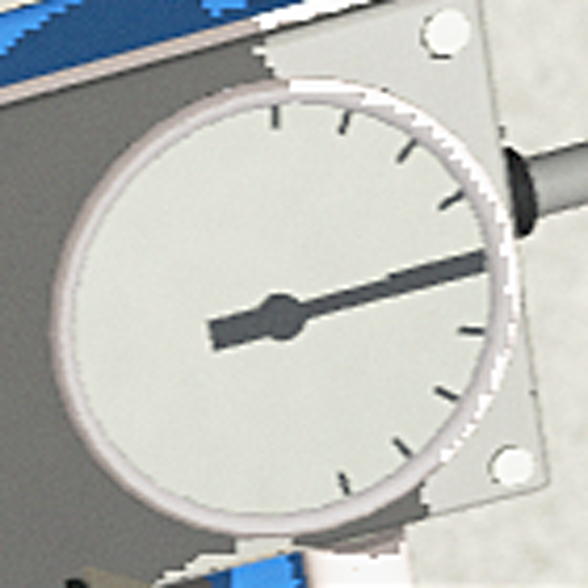

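Request:
{"method": "jog_arm", "body": {
  "increments": [
    {"slide":[-15,-2,0],"roll":-0.03,"gripper":0.6},
    {"slide":[-45,-6,0],"roll":-0.06,"gripper":0.5},
    {"slide":[-80,-10,0],"roll":-0.09,"gripper":0.4},
    {"slide":[-115,-15,0],"roll":-0.12,"gripper":0.35},
    {"slide":[-150,-19,0],"roll":-0.15,"gripper":0.35},
    {"slide":[-185,-24,0],"roll":-0.18,"gripper":0.35},
    {"slide":[-220,-28,0],"roll":-0.21,"gripper":0.35},
    {"slide":[-255,-33,0],"roll":-0.254,"gripper":0.35},
    {"slide":[-290,-37,0],"roll":-0.254,"gripper":0.35},
    {"slide":[-309,-39,0],"roll":-0.254,"gripper":0.35}
  ]
}}

```text
clock: 8.1
position: [0.4443, -0.0325, 0.2202]
ee_rot: [1.919, 2.486, -0.001]
force: [-0.2, 0.2, 0.7]
width: 0.349
```

Request:
{"method": "jog_arm", "body": {
  "increments": [
    {"slide":[0,0,0],"roll":0,"gripper":0.35},
    {"slide":[0,0,0],"roll":0,"gripper":0.35},
    {"slide":[0,0,0],"roll":0,"gripper":0.35},
    {"slide":[0,0,0],"roll":0,"gripper":0.35},
    {"slide":[0,0,0],"roll":0,"gripper":0.35},
    {"slide":[0,0,0],"roll":0,"gripper":0.35},
    {"slide":[0,0,0],"roll":0,"gripper":0.35},
    {"slide":[0,0,0],"roll":0,"gripper":0.35},
    {"slide":[0,0,0],"roll":0,"gripper":0.35},
    {"slide":[0,0,0],"roll":0,"gripper":0.35}
  ]
}}

```text
clock: 8.93
position: [0.4451, -0.0283, 0.2197]
ee_rot: [1.91, 2.494, 0.0]
force: [-0.2, 0.2, -0.0]
width: 0.348
```

```bash
python3 - <<'E'
from h import *
s,d=grab('wrist','w6'); print(s['position'],s['ee_rot'],s['joints'])
cv2.imwrite('pics/w6b.png',cv2.resize(d['frame'],None,fx=1.5,fy=1.5))
s,d=grab('side','s6')
cv2.imwrite('pics/s6b.png',cv2.resize(d['frame'][80:280,170:350],None,fx=4,fy=3,interpolation=cv2.INTER_CUBIC))
E
```

```text
[ 0.44511874 -0.02830469  0.21971698] [1.90974406e+00 2.49444500e+00 3.44336671e-05] [-0.18409727  0.14624391  0.14519008  2.00506292 -0.0251823   0.99190657
  0.23731929]
```

View pics/w6b.png

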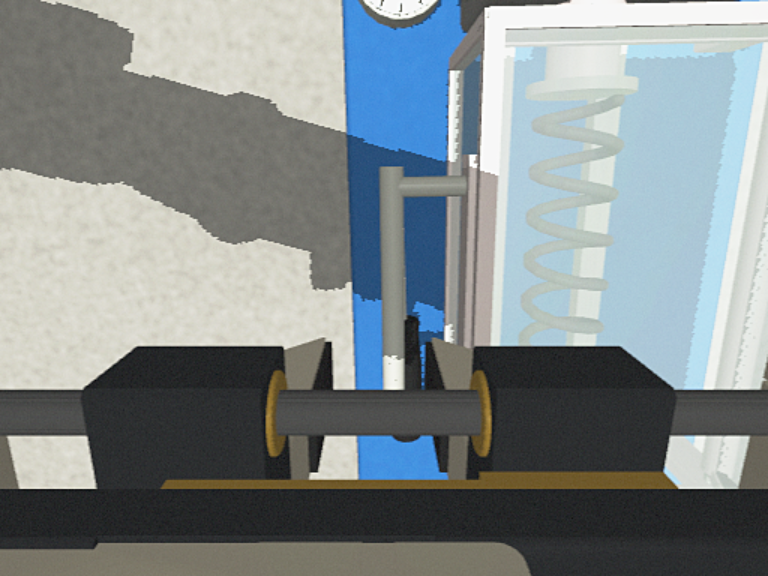

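View pics/s6b.png

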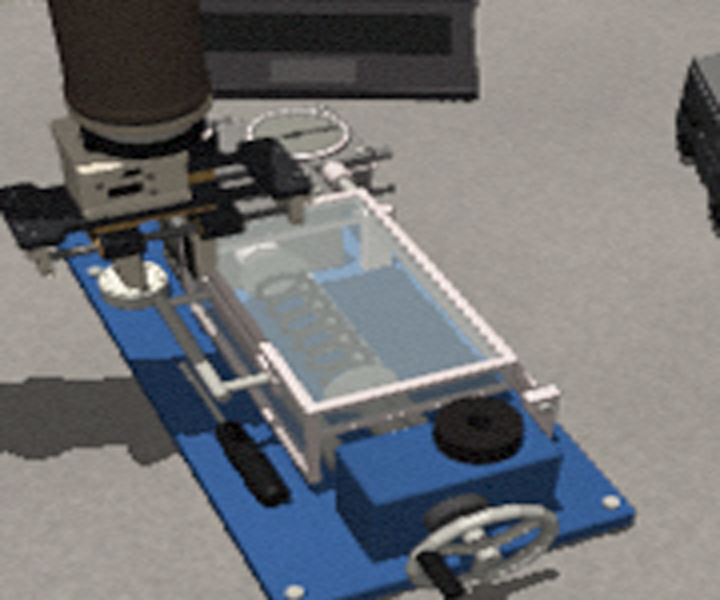

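```bash
python3 - <<'E'
from h import *
from scipy.spatial.transform import Rotation as Ro
np.set_printoptions(precision=4,suppress=True)
d=dict(np.load('pics/w6.npz'))
R=Ro.from_rotvec(d['rot']).as_matrix()
for p in [(391.5,168),(392.5,187),(393,280),(394,380)]:
    w=onz(d,p[0]/1.5,p[1]/1.5,.130); print(w,(R.T@(w-d['pos']))*1e3)
E
```

```text
[0.4345 0.0367 0.13  ] [65.5173  6.6846 89.7162]
[0.4374 0.028  0.13  ] [56.3399  7.2591 89.7164]
[ 0.4506 -0.0179  0.13  ] [ 8.5934  7.9457 89.7172]
[ 0.4665 -0.0729  0.13  ] [-48.6384   9.0254  89.7181]
```

Request:
{"method": "jog_arm", "body": {
  "increments": [
    {"slide":[-2,4,5],"roll":-0.01,"gripper":0.35},
    {"slide":[-4,7.5,10],"roll":-0.02,"gripper":0.35},
    {"slide":[-4,7.5,20],"roll":-0.02,"gripper":0.35},
    {"slide":[-4,7.5,30],"roll":-0.02,"gripper":0.35},
    {"slide":[-4,7.5,40],"roll":-0.02,"gripper":0.35},
    {"slide":[-4,7.5,50],"roll":-0.02,"gripper":0.35},
    {"slide":[-4,7.5,55],"roll":-0.02,"gripper":0.35},
    {"slide":[-4,7.5,60],"roll":-0.02,"gripper":0.35},
    {"slide":[-4,7.5,60],"roll":-0.02,"gripper":0.35},
    {"slide":[-4,7.5,60],"roll":-0.02,"gripper":0.35}
  ]
}}

```text
clock: 9.87
position: [0.4535, -0.0304, 0.1597]
ee_rot: [-1.885, -2.513, 0.0]
force: [-0.3, 0.6, 0.7]
width: 0.347
```

```bash
python3 - <<'E'
from h import *
s,d=grab('wrist','w7'); print(s['position'],s['ee_rot'],s['force'])
cv2.imwrite('pics/w7b.png',cv2.resize(d['frame'],None,fx=1.5,fy=1.5))
E
```

```text
[ 0.45348384 -0.03037465  0.15966463] [-1.88469787e+00 -2.51330539e+00  3.38920365e-04] [-0.30284044  0.61737454  0.6634605 ]
```

View pics/w7b.png

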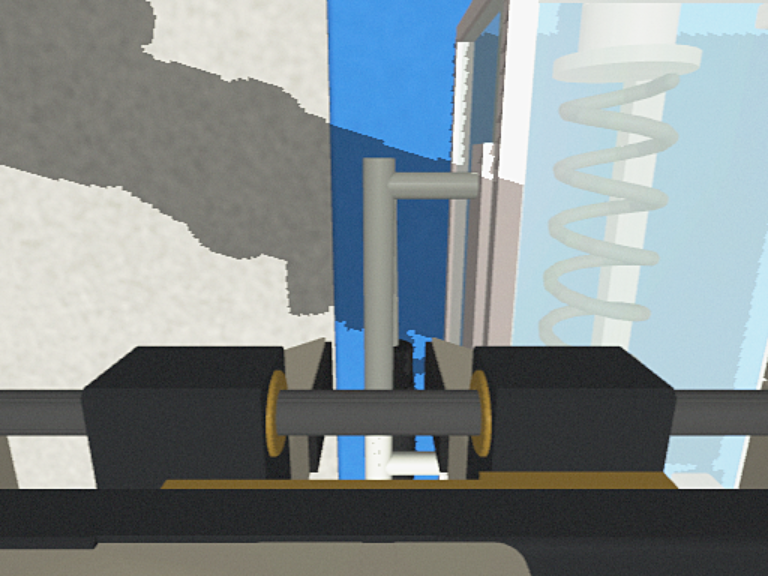

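Request:
{"method": "jog_arm", "body": {
  "increments": [
    {"slide":[0,0,8],"roll":0,"gripper":0.35},
    {"slide":[0,0,18],"roll":0,"gripper":0.35},
    {"slide":[0,0,28],"roll":0,"gripper":0.35},
    {"slide":[0,0,36],"roll":0,"gripper":0.35},
    {"slide":[0,0,42],"roll":0,"gripper":0.35},
    {"slide":[0,0,46],"roll":0,"gripper":0.35},
    {"slide":[0,0,46],"roll":0,"gripper":0.35},
    {"slide":[0,0,46],"roll":0,"gripper":0.35},
    {"slide":[0,0,46],"roll":0,"gripper":0.35},
    {"slide":[0,0,46],"roll":0,"gripper":0.35}
  ]
}}

```text
clock: 10.75
position: [0.4537, -0.0303, 0.1141]
ee_rot: [1.884, 2.513, 0.001]
force: [0.4, 0.7, -0.4]
width: 0.352
```

Request:
{"method": "jog_arm", "body": {
  "increments": [
    {"slide":[0,0,0],"roll":0,"gripper":0.25},
    {"slide":[0,0,0],"roll":0,"gripper":0.15},
    {"slide":[0,0,0],"roll":0,"gripper":0.1},
    {"slide":[0,0,0],"roll":0,"gripper":0},
    {"slide":[0,0,0],"roll":0,"gripper":0},
    {"slide":[0,0,0],"roll":0,"gripper":0},
    {"slide":[0,0,0],"roll":0,"gripper":0},
    {"slide":[0,0,0],"roll":0,"gripper":0},
    {"slide":[0,0,0],"roll":0,"gripper":0},
    {"slide":[0,0,0],"roll":0,"gripper":0}
  ],
  "newtons": 25
}}

```text
clock: 11.58
position: [0.4536, -0.0303, 0.1138]
ee_rot: [1.885, 2.513, 0.0]
force: [-0.4, 0.9, 1.1]
width: 0.121
```

Request:
{"method": "jog_arm", "body": {
  "increments": [
    {"slide":[0,1.4,-8.5],"roll":0,"gripper":0},
    {"slide":[0,3.1,-16.8],"roll":0,"gripper":0},
    {"slide":[0,5.1,-25.2],"roll":0,"gripper":0},
    {"slide":[0,7.5,-33.4],"roll":0,"gripper":0},
    {"slide":[0,10.2,-41.5],"roll":0,"gripper":0},
    {"slide":[0,13.2,-49.5],"roll":0,"gripper":0},
    {"slide":[0,16.5,-57.4],"roll":0,"gripper":0},
    {"slide":[0,20.2,-65.2],"roll":0,"gripper":0},
    {"slide":[0,24.2,-72.8],"roll":0,"gripper":0},
    {"slide":[0,28.4,-80.2],"roll":0,"gripper":0}
  ],
  "newtons": 25
}}

```text
clock: 12.42
position: [0.4799, -0.0226, 0.1944]
ee_rot: [-1.884, -2.512, 0.003]
force: [-2.1, -1.7, -4.2]
width: 0.122
```

```bash
python3 - <<'E'
from h import *
s,d=grab('side','s8');print(s['position'],s['force'],s['ft_torque'],s['width'])
cv2.imwrite('pics/s8b.png',cv2.resize(d['frame'][40:280,120:370],None,fx=3,fy=2.5,interpolation=cv2.INTER_CUBIC))
E
```

```text
[ 0.47987192 -0.02261984  0.19439989] [-2.05352633 -1.65396325 -4.2191613 ] [-0.4627125   0.6091068  -0.05538715] 0.12231521090306553
```

View pics/s8b.png

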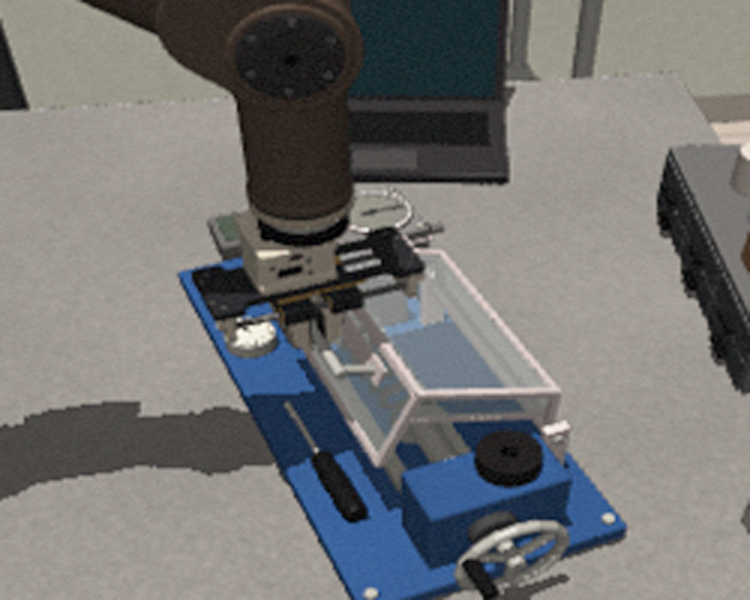

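Request:
{"method": "jog_arm", "body": {
  "increments": [
    {"slide":[0,4.6,-7.2],"roll":0,"gripper":0},
    {"slide":[0,9.4,-14.3],"roll":0,"gripper":0},
    {"slide":[0,14.5,-21.2],"roll":0,"gripper":0},
    {"slide":[0,19.9,-27.8],"roll":0,"gripper":0},
    {"slide":[0,25.6,-34.3],"roll":0,"gripper":0},
    {"slide":[0,31.5,-40.5],"roll":0,"gripper":0},
    {"slide":[0,37.6,-46.4],"roll":0,"gripper":0},
    {"slide":[0,44.0,-52.1],"roll":0,"gripper":0},
    {"slide":[0,50.6,-57.6],"roll":0,"gripper":0},
    {"slide":[0,54.9,-60.9],"roll":0,"gripper":0}
  ]
}}

```text
clock: 13.3
position: [0.5314, -0.0078, 0.2567]
ee_rot: [-1.884, -2.51, 0.005]
force: [-15.9, -4.1, 13.4]
width: 0.124
```

Request:
{"method": "jog_arm", "body": {
  "increments": [
    {"slide":[0,0,0],"roll":0,"gripper":0},
    {"slide":[0,0,0],"roll":0,"gripper":0},
    {"slide":[0,0,0],"roll":0,"gripper":0},
    {"slide":[0,0,0],"roll":0,"gripper":0},
    {"slide":[0,0,0],"roll":0,"gripper":0},
    {"slide":[0,0,0],"roll":0,"gripper":0},
    {"slide":[0,0,0],"roll":0,"gripper":0},
    {"slide":[0,0,0],"roll":0,"gripper":0},
    {"slide":[0,0,0],"roll":0,"gripper":0},
    {"slide":[0,0,0],"roll":0,"gripper":0}
  ]
}}

```text
clock: 14.13
position: [0.5313, -0.0078, 0.2565]
ee_rot: [-1.884, -2.511, 0.004]
force: [-16.7, -2.9, 17.3]
width: 0.124
```

```bash
python3 - <<'E'
from h import *
s,d=grab('side','s9');print(s['position'],s['force'],s['ft_torque'],s['width'],s['dq'])
cv2.imwrite('pics/s9b.png',cv2.resize(d['frame'][40:280,120:370],None,fx=3,fy=2.5,interpolation=cv2.INTER_CUBIC))
s,d=grab('scene','c9')
cv2.imwrite('pics/c9b.png',cv2.resize(d['frame'][90:270,130:430],None,fx=2.6,fy=2.6,interpolation=cv2.INTER_CUBIC))
s,d=grab('wrist','w9')
E
```

```text
[ 0.53132846 -0.0077986   0.2564925 ] [-16.71023389  -2.91465958  17.33419179] [-0.82644451  3.63631471  0.099314  ] 0.12390629357303265 [ 0.00093624  0.00077108 -0.00160885  0.0030797   0.0020678  -0.00204136
  0.00074998]
```

View pics/s9b.png

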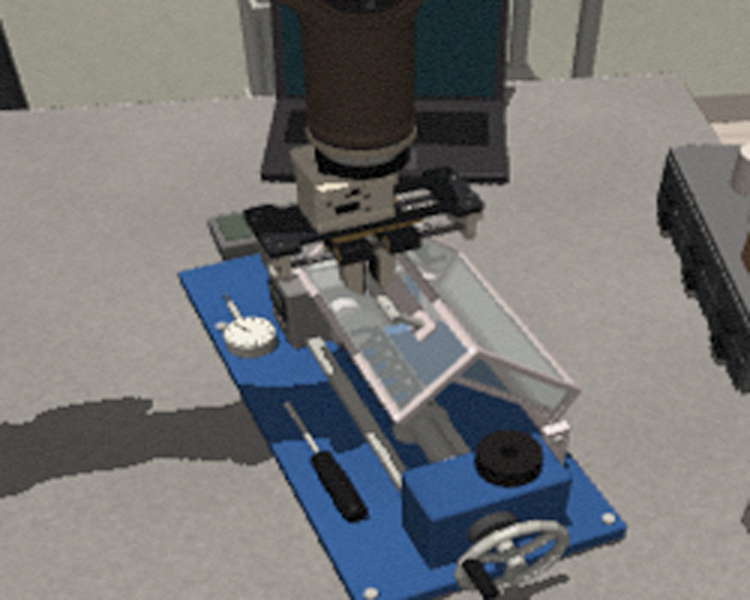

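View pics/c9b.png

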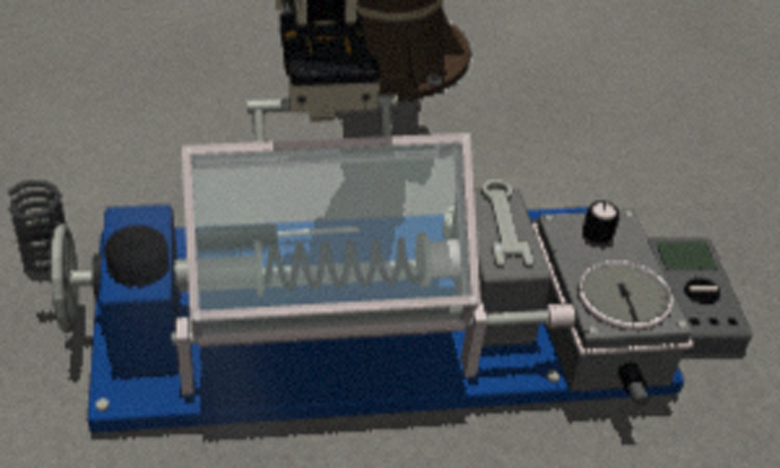

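View pics/w9.png

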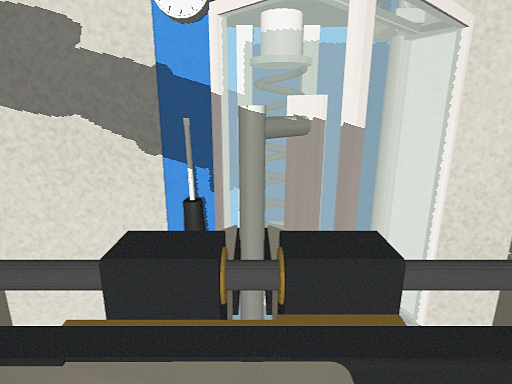

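Request:
{"method": "jog_arm", "body": {
  "increments": [
    {"slide":[0,-0.5,-0.4],"roll":0,"gripper":0},
    {"slide":[0,-1,-0.8],"roll":0,"gripper":0},
    {"slide":[0,-1.5,-1.2],"roll":0,"gripper":0},
    {"slide":[0,-2,-1.6],"roll":0,"gripper":0},
    {"slide":[0,-2,-1.6],"roll":0,"gripper":0},
    {"slide":[0,-2,-1.6],"roll":0,"gripper":0},
    {"slide":[0,-2,-1.6],"roll":0,"gripper":0},
    {"slide":[0,-2,-1.6],"roll":0,"gripper":0},
    {"slide":[0,-2,-1.6],"roll":0,"gripper":0},
    {"slide":[0,-2,-1.6],"roll":0,"gripper":0}
  ]
}}

```text
clock: 15.12
position: [0.5312, -0.0078, 0.2566]
ee_rot: [-1.885, -2.513, 0.001]
force: [-5.1, -3.0, 2.4]
width: 0.119
```

```bash
python3 - <<'E'
from h import *
s,d=grab('side','s10');print(s['position'],s['force'],s['ft_torque'],s['width'])
np.savez('pics/s10.npz',**d)
cv2.imwrite('pics/s10b.png',cv2.resize(d['frame'][120:220,200:320],None,fx=6.5,fy=6,interpolation=cv2.INTER_CUBIC))
# tester pose: bar centre shut (.4537,-.0303), yaw .268+-.
y=.275; ex=np.array([np.cos(y),np.sin(y),0]);ey=np.array([-np.sin(y),np.cos(y),0]);ez=np.array([0,0,1.])
bar=np.array([.4537,-.0303,.130]); h=bar+.212*ex-.03*ez
def pr(X): q=d['R']@X+d['t']; q=d['intrinsics']@q; return q[:2]/q[2]
for th in (.7,.785,.87):
  c,sn=np.cos(th),np.sin(th)
  f=lambda x,yy,z: pr(h+(x*c+z*sn)*ex+yy*ey+(-x*sn+z*c)*ez)
  print(th,[((p-np.array([200,120])+.5)*[6.5,6]).round() for p in (f(-.17,-.128,.057),f(-.17,-.128,-.045),f(0,-.128,.057),f(-.17,.128,.057))])
E
```

```text
[ 0.53122895 -0.00776013  0.25659136] [-5.08245163 -3.01752143  2.44100466] [-0.64101278  1.05391812  0.02998078] 0.11904955670884541
0.7 [array([490., 381.]), array([335., 546.]), array([753., 464.]), array([251.,  33.])]
0.785 [array([522., 359.]), array([351., 522.]), array([759., 466.]), array([278.,  14.])]
0.87 [array([555., 340.]), array([369., 498.]), array([765., 469.]), array([306.,  -3.])]
```

View pics/s10b.png

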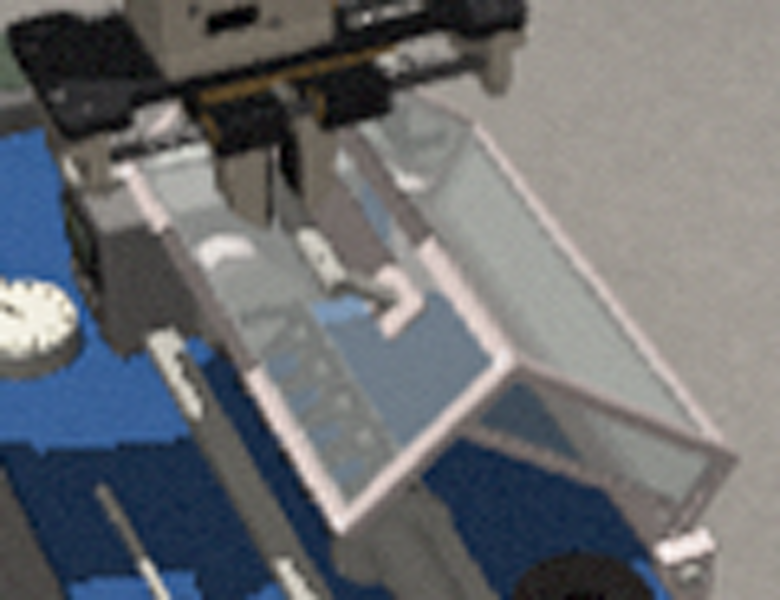

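```bash
python3 - <<'E'
from h import *
s=arm.observe();print(s['clock'],s['position'],s['force'])
print(arm.sign_off())
E
```

```text
15.1667 [ 0.53125776 -0.00772593  0.25660921] [-3.45722411 -2.68668103  2.61123063]
the job is handed in; nothing more can be done
None
```

The knob is set, the guard is held open at about 45° by its bar, and I have handed the job in at 15.2 s of the 72 s allowed. No verdict came back.

- **Dial:** With the guard shut, I turned the knob about 1.8 rad clockwise, let go and rose clear. The wrist picture then showed the pointer on the long mark, and the scene picture at the end still did.
- **Guard:** I took the bar between the fingers with a 25 N grip and swung it up along its arc. The arm's position puts the guard at about 0.78 rad. The side picture gives 0.75 to 0.78 rad, so the two differ by up to 0.03 rad; both lie within 0.695 to 0.875.
- **Force at the bar:** On reaching 45° the wrist force was about 24 N, roughly along the line from the hinge to the bar; I did not rule out a finger touching the hood. A shift of about 2.5 mm eased it to about 5 N, with the fingers still on the bar.
- **Things lying around:** None appeared shifted in the last pictures. I judged this by eye and did not measure it.

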